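# Put the turned hubs into their inspection dishes by size

### The job

Pick out the four turned aluminium hubs (the round flanged ones) and stand each one upright, flange down and flat on the floor of the round black dish of its own size: the smallest hub in the smallest dish, and so on up to the largest in the largest. Set them down gently, never dropping one, and leave the two milled parts (the block and the bracket) where they are.

Things in the scene. Friction and masses are not known exactly. Their poses are not given: they have to be found in the camera images.
- hub_a: The smallest of the four turned aluminium hubs, loose, standing upright on its flange: a round flange 30 mm across and 10 mm high, and above it a round boss 20 mm across up to 45 mm, with a dark bore in its top (the bore is only a mark). About 45 g. Origin at the centre of the underside, z up along its axis.
- hub_b: The second smallest of the four turned aluminium hubs, loose, standing upright on its flange: a round flange 42 mm across and 10 mm high, and above it a round boss 30 mm across up to 45 mm, with a dark bore in its top (the bore is only a mark). About 90 g. Origin at the centre of the underside, z up along its axis.
- hub_c: The second largest of the four turned aluminium hubs, loose, standing upright on its flange: a round flange 54 mm across and 10 mm high, and above it a round boss 40 mm across up to 45 mm, with a dark bore in its top (the bore is only a mark). About 150 g. Origin at the centre of the underside, z up along its axis.
- hub_d: The largest of the four turned aluminium hubs, loose, standing upright on its flange: a round flange 66 mm across and 10 mm high, and above it a round boss 50 mm across up to 45 mm, with a dark bore in its top (the bore is only a mark). About 230 g. Origin at the centre of the underside, z up along its axis.
- dish_a: The smallest of the four round black plastic dishes, fixed to the bench, for the smallest hub: 54 mm across outside, 46 mm inside, wall 4 mm, floor 4 mm thick, rim 12 mm above the bench. Origin at the centre of its underside, z up.
- dish_b: The second smallest of the four round black plastic dishes, fixed to the bench, for the second smallest hub: 66 mm across outside, 58 mm inside, wall 4 mm, floor 4 mm thick, rim 12 mm above the bench. Origin at the centre of its underside, z up.
- dish_c: The second largest of the four round black plastic dishes, fixed to the bench, for the second largest hub: 78 mm across outside, 70 mm inside, wall 4 mm, floor 4 mm thick, rim 12 mm above the bench. Origin at the centre of its underside, z up.
- dish_d: The largest of the four round black plastic dishes, fixed to the bench, for the largest hub: 90 mm across outside, 82 mm inside, wall 4 mm, floor 4 mm thick, rim 12 mm above the bench. Origin at the centre of its underside, z up.
- block: A milled aluminium block, loose, rectangular, 50 x 44 mm and 40 mm high, three dark bores in its top. Not a turned part: it stays. Origin at the centre of the underside, x along its 50 mm side.
- bracket: A milled aluminium bracket, loose, L-shaped, 56 x 36 mm and 41 mm high at its upright (at its +x end), its foot 14 mm high. Not a turned part: it stays. Origin at the centre of the underside, x along its 56 mm side.
Things that resemble listed ones, but are neither listed nor needed, are in the scene too. What is shaped like the hub_c but turquoise is not meant.

How it is judged (in metres and radians):
At the end, for the whole second after the job is handed in: Each of the four hubs stands upright (within 0.08 rad) and at rest on the floor of the dish of its own size rank, its axis within 10 mm of the dish's (its flange inside the rim), its underside 2 to 7 mm above the dish's underside (horizontal distance between hub_a and dish_a below 0.01 m and z of hub_a in the frame of dish_a between 0.002 and 0.007 m and angle between each of hub_a, hub_b, hub_c, hub_d's own z axis and vertical below 0.08 rad and linear speed of each of hub_a, hub_b, hub_c, hub_d below 0.02 m/s and horizontal distance between hub_b and dish_b below 0.01 m and z of hub_b in the frame of dish_b between 0.002 and 0.007 m and horizontal distance between hub_c and dish_c below 0.01 m and z of hub_c in the frame of dish_c between 0.002 and 0.007 m and horizontal distance between hub_d and dish_d below 0.01 m and z of hub_d in the frame of dish_d between 0.002 and 0.007 m); the robot touches nothing.
It fails at once if a hub was let go or dropped with its underside more than 45 mm above the bench ((height (world z) of hub_a above 0.045 m and contact force between the fingers and hub_a below 0.02 N) or (height (world z) of hub_b above 0.045 m and contact force between the fingers and hub_b below 0.02 N) or (height (world z) of hub_c above 0.045 m and contact force between the fingers and hub_c below 0.02 N) or (height (world z) of hub_d above 0.045 m and contact force between the fingers and hub_d below 0.02 N)).
It fails at once if the milled block or bracket was moved more than 15 mm (distance of any of block, bracket from where it was at the start of the episode above 0.015 m).
It also fails if it takes over 106 s, if anything falls off the work surface, if the arm or the gripper's body presses on something with over 40 N, if the wrist force passes 120 N, or if a joint passes its speed limit or range.

### The arm

A 6-joint arm with a two-finger parallel gripper is mounted at the origin on the work surface. World frame = base frame: x ahead of the robot, y to its left, z up, the work surface at z = 0. Lengths are in mm, angles in degrees, forces in N, time in s.
With the tool pointing down it reaches from about 350 to 875 mm from the base axis. Payload 15.5 kg.
Tool frame: the origin (TCP) lies at the very end of the fingers, on their centre line; the grasp point (between the pads) lies 19 mm behind it; z points along the fingers, y is the line along which they close (so a half turn about z gives the same grasp; the last joint's range is limited). The gripper opens to 85 mm and grips with 20 to 120 N. Pads are 22 mm wide; open, the fingers measure 114 mm over their backs; the gripper's body (76 mm by 85 mm) begins 54 mm behind the grasp point. The pads swing forward as they close: fully open they stand 13 mm farther back than shut.
Start: joints at [-73.826, 28.281, 77.091, -0, 74.628, -5.472], TCP at [230.549, -580.925, 231.277] pointing down, gripper open.
Joint ranges: [-166.48, 166.48], [-47.26, 123.95], [12.59, 153.08], [-70.14, 250.14], [6.76, 159.57], [-176.63, 176.63]. Speed limits (degrees/s): [108.29, 108.29, 147.25, 172.46, 172.46, 172.46].

### API

Orientations are given as [roll, pitch, yaw] about the fixed x, y, z axes, in that order (R = Rz(yaw) Ry(pitch) Rx(roll)).
In Python, from station import ctrl gives the robot as it stands.
- The arm moves only by the tool step_arm, never from a script. Its argument "targets" is a list of rows, each an object of numbers: "tx", "ty", "tz": the shift along the tool's x, y, z in mm; "twist": the turn about the tool's z in degrees; "jaw": the opening, from -1 (shut) to 1 (fully open). A call has 1 to 10 rows; each row is the pose to reach, as a shift and turn from the pose commanded when the call began, along the tool's axes at that moment; what a row does not reach only later rows make up. A row lasts 1/12 s, in which the tool goes at most 41.7 mm and 7.16 degrees, less where a joint would pass 70% of its speed; a pose out of reach is approached as far as the arm can. A call with a gripper value outside its range is refused whole. The fingers move at their own pace and stop on an object; the grip force is fixed at half the most. Time passes only in rows, so rows that repeat a pose let the fingers close. It gives the time, the measured TCP pose, the force, the opening and the grip force at its end, in the units of the state.
- ctrl.read_state(): the state, without advancing time (a new reading comes with each control period).
- ctrl.get_image(name): name is "scene" or "top"; returns (picture, depth): 420x560x3 uint8, red, green, blue; 420x560 float32, mm along the optical axis (not along the pixel's ray), 0 where there is no reading.
- ctrl.camera_model(name): a dict with "K" (3x3 intrinsics, pixels), "origin" and "attitude" of the camera in the world. Camera axes: x right, y down, z forward; pixel columns grow to the right and rows downward; lengths in mm; the calibration is good to about 2 mm. A picture is of the moment at which its call begins. camera_model takes no time and is no camera call.
- ctrl.sign_off(): hands the job in; it is judged then, once.
The state is a dict: "t": time; "joints": joint angles; "joint_velocities": joint speeds; "effort": joint torques, N m; "tool_pos": TCP position; "tool_rot": TCP orientation; "wrist_force": force on the tool from outside, world axes, zero at the start; "ft_torque": the same for the moment, N m; "gripper_width": finger opening in mm; "grasp_force": force on a finger pad.
Only numpy, scipy, OpenCV 4.12 (cv2) and the standard library are available. Lean on these libraries where they do the work, as an engineer would, in place of code of your own. Each camera call takes 0.05 s, during which the arm holds its last target. There are 200 camera calls.

## Working session

There is one attempt and no reset: what is moved stays moved. The work goes in short steps, Python scripts to look and compute and a tool call to move; the robot and the scene stay as the last step left them, time stands still between calls to the robot, and variables do not carry over. Pictures are saved under pics/ and viewed, at most 14 in all, crops included, and the job is handed in when it is done.

Besides the shell and the picture viewer there is one more tool, called after "Call:" as name([rows], argument=value, ...), one row to a line, values as JSON. step_arm: Moves the arm, as the interface text tells. Its arguments: {"type":"object","properties":{"targets":{"type":"array","items":{"type":"object","properties":{"tx":{"type":"number"},"ty":{"type":"number"},"tz":{"type":"number"},"twist":{"type":"number"},"jaw":{"type":"number"}}}}},"required":["targets"]}

```bash
ls; mkdir -p pics
python3 - <<'E'
from station import ctrl
import cv2, numpy as np
print(ctrl.read_state())
for n in("scene","top"):
    m=ctrl.camera_model(n);print(n,m)
    im,d=ctrl.get_image(n);cv2.imwrite(f"pics/{n}0.png",im[:,:,::-1]);np.savez(f"pics/{n}0.npz",im=im,d=d)
E
```

```text
pics
{'t': 0.0, 'joints': array([-7.38258870e+01,  2.83153409e+01,  7.71279120e+01, -3.68985529e-04,
        7.46280777e+01, -5.47250979e+00]), 'joint_velocities': array([ 0.04848433,  0.11339018, -0.00065339, -0.03746194, -0.04746888,
        0.00784767]), 'effort': array([-1.14322000e-03, -8.82180905e+01, -3.83877110e+01, -2.41597882e-04,
        1.01821404e-02,  2.92901848e-05]), 'tool_pos': array([ 230.44179556, -580.57341893,  230.69068065]), 'tool_rot': array([-1.79928961e+02, -6.44862054e-03,  2.16467168e+01]), 'wrist_force': array([0.98874822, 0.02338384, 0.62343808]), 'ft_torque': array([-0.00992665, -0.01564871,  0.01021097]), 'grasp_force': 0.0, 'gripper_width': 85.12706734326352}
scene {'K': array([[472.42427184,   0.        , 279.46898217],
       [  0.        , 472.42427184, 207.91208825],
       [  0.        ,   0.        ,   1.        ]]), 'origin': array([1073.72427574,  472.31351867,  797.65681567]), 'attitude': array([-136.20651492,   -0.75725518,  131.807793  ])}
top {'K': array([[457.46262512,   0.        , 285.10884332],
       [  0.        , 457.46262512, 215.65090548],
       [  0.        ,   0.        ,   1.        ]]), 'origin': array([4.41134687e+02, 1.28157508e-01, 1.17354618e+03]), 'attitude': array([-176.24051936,   -0.93175609,  -89.39332103])}
```

View pics/scene0.png

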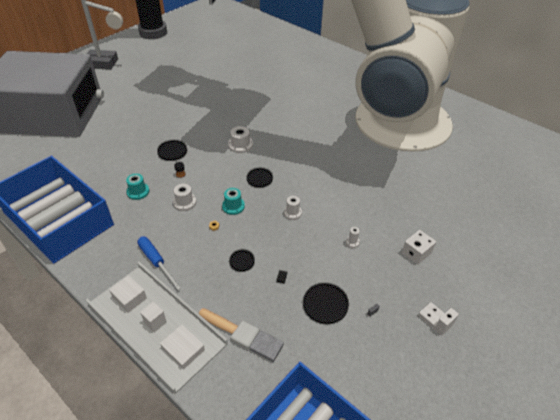

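View pics/top0.png

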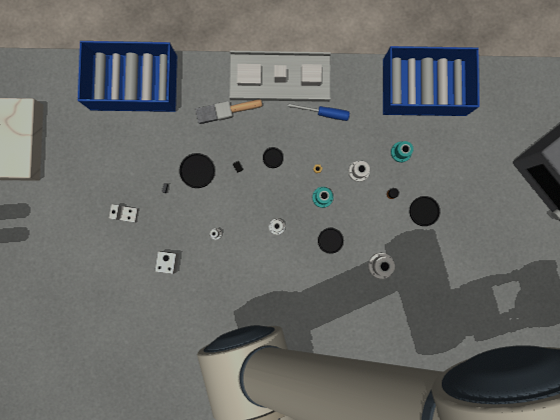

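The four dishes and four aluminium hubs appear in both views:
- **Scene view:** dishes at (172,150), (259,177), (242,260) and (325,302). Hubs at (354,238), (293,207), (183,195) and (240,138).
- **Top view:** dishes at (425,211), (330,240), (273,157) and (197,170). Hubs at (215,233), (277,227), (360,170) and (381,265).

The turquoise hubs, the block and the bracket stay where they are.

```bash
cat > h.py <<'E'
import numpy as np, cv2
from scipy.spatial.transform import Rotation as R
from station import ctrl
def cam(n):
    m=ctrl.camera_model(n); return m["K"],m["origin"],R.from_euler("xyz",m["attitude"],degrees=True).as_matrix()
def ray(n,px):
    K,o,A=cam(n); px=np.atleast_2d(px).astype(float)
    d=(A@np.linalg.inv(K)@np.c_[px,np.ones(len(px))].T).T
    return o,d
def onplane(n,px,z):
    o,d=ray(n,px); return o+d*((z-o[2])/d[:,2])[:,None]
def cross(p,q):  # top pixel, scene pixel -> point, gap
    o1,d1=ray("top",p);o2,d2=ray("scene",q);d1,d2=d1[0],d2[0]
    t=np.linalg.lstsq(np.c_[d1,-d2],o2-o1,rcond=None)[0]
    a,b=o1+t[0]*d1,o2+t[1]*d2
    return (a+b)/2,np.linalg.norm(a-b)
def cloud(n,d):
    v,u=np.mgrid[:d.shape[0],:d.shape[1]]
    o,r=ray(n,np.c_[u.ravel(),v.ravel()])
    return (o+r*d.ravel()[:,None]).reshape(d.shape+(3,))
def blob(mask,seed):
    n,l,s,c=cv2.connectedComponentsWithStats(mask.astype(np.uint8),connectivity=4)
    k=[i for i in range(1,n) if s[i,4]>=5]
    i=min(k,key=lambda i:np.hypot(*(c[i]-seed))); return c[i],s[i,4],l==i
E
python3 - <<'E'
from h import *
S={n:np.load(f"pics/{n}0.npz") for n in("top","scene")}
P={n:cloud(n,S[n]["d"]) for n in S}
for n in S:
    q=P[n][150:330,120:440]; print(n,"bench z",np.median(q[...,2]))
dish=[((425,211),(172,150)),((330,240),(259,177)),((273,157),(242,260)),((197,170),(325,302))]
hub=[((215,233),(354,238)),((277,227),(293,207)),((360,170),(183,195)),((381,265),(240,138))]
for s in dish:
    c={}
    for n,x in zip(("top","scene"),s):
        g=S[n]["im"].max(2); ce,ar,m=blob(g<45,x)
        cs,_=cv2.findContours(m.astype(np.uint8),0,1)
        k=onplane(n,max(cs,key=len)[:,0],12)[:,:2].astype(np.float32)
        (cc,rr)=cv2.minEnclosingCircle(k); z=P[n][m][:,2]
        e=cv2.fitEllipse(k); c[n]=ce; print(n,ce.round(1),ar,"circ",np.round(cc,1),round(2*rr,1),"ell",np.round(e[0]+e[1],1),"z",np.percentile(z,[5,50,95]).round(1))
    p,g=cross(c["top"],c["scene"]); print("  DISH cross",p.round(1),round(g,1))
for s in hub:
    c={}
    for n,x in zip(("top","scene"),s):
        z=P[n][...,2]; im=S[n]["im"]
        ce,ar,m=blob((z>41)&(z<60),x)
        pts=P[n][m]; cc,rr=cv2.minEnclosingCircle(pts[:,:2].astype(np.float32))
        ys,xs=np.nonzero(m); g=im.max(2)
        w=np.zeros_like(m); w[ys.min():ys.max()+1,xs.min():xs.max()+1]=1
        b=blob(w&(g<90),ce)if (w&(g<90)).sum()>=5 else (ce,0,m)
        c[n]=ce;print(n,ce.round(1),ar,"z",np.median(pts[:,2]).round(1),"mean",pts.mean(0).round(1)[:2],"circ",np.round(cc,1),round(2*rr,1),"bore",b[0].round(1),b[1])
    p,g=cross(c["top"],c["scene"]); print("  HUB cross",p.round(1),round(g,1))
E
```

```text
top bench z 1.1930640149271312
scene bench z 0.4234326084135773
top [424.1 210.9] 705 circ [ 534.4 -373.3] 77.9 ell [ 534.  -373.5   73.8   75.5] z [ 1.3  5.7 14.2]
scene [171.7 150. ] 441 circ [ 538.7 -367.9] 79.6 ell [ 538.7 -368.    72.2   76.5] z [ 1.6  4.6 11.5]
  DISH cross [ 534.3 -375.7    4.5] 0.6
top [330.2 240.3] 501 circ [ 456.1 -132.9] 64.6 ell [ 456.4 -133.1   61.9   61.9] z [ 1.6  5.7 13.6]
scene [259.3 177.4] 372 circ [ 460.9 -128.6] 67.6 ell [ 460.9 -128.1   59.7   65.2] z [ 1.6  4.9 11.7]
  DISH cross [ 456.1 -133.5    4.9] 0.9
top [272.5 157.5] 327 circ [666.8  16. ] 52.4 ell [666.9  15.9  49.7  50.9] z [ 1.5  5.8 14.8]
scene [241.5 260.4] 398 circ [671.1  19.7] 54.3 ell [670.9  20.1  48.5  52.5] z [ 2.   4.8 12.5]
  DISH cross [668.   16.2   5. ] 0.6
top [196.7 170.4] 938 circ [630.6 209.4] 89.2 ell [630.8 209.1  85.2  87.3] z [ 1.6  5.6 13.9]
scene [325.3 303.2] 1390 circ [634.6 212.4] 90.1 ell [634.5 212.5  84.2  88.5] z [ 1.9  4.4 12. ]
  DISH cross [631.7 210.7   4.7] 0.6
top [214.  233.1] 48 z 46.3 mean [470.4 156.9] circ [470.3 157.1] 19.2 bore [213.1 233.1] 8
scene [354.6 230.2] 59 z 44.3 mean [469.9 159.2] circ [468.7 158.6] 22.6 bore [354.6 230.2] 0
  HUB cross [470.  158.1  43.7] 2.0
top [276.8 225.5] 110 z 46.5 mean [490.8   2.8] circ [490.9   2.7] 29.1 bore [276.5 225.8] 18
scene [292.9 200.2] 110 z 44.6 mean [490.6   4.6] circ [490.9   3.6] 32.8 bore [292.8 199.9] 12
  HUB cross [490.5   3.5  43.8] 1.6
top [361.5 168.4] 201 z 46.2 mean [ 635.6 -206.7] circ [ 636.1 -207.2] 39.7 bore [361.4 168.1] 36
scene [182.  189.5] 180 z 44.6 mean [ 635.9 -204.6] circ [ 634.8 -206.1] 43.6 bore [181.8 189. ] 20
  HUB cross [ 635.6 -206.6   43.2] 1.7
top [384.4 265.7] 317 z 45.8 mean [ 394.8 -263.2] circ [ 394.8 -264.1] 50.4 bore [384.5 266. ] 74
scene [239.5 131.8] 192 z 44.7 mean [ 394.5 -261.6] circ [ 391.7 -262.9] 55.2 bore [239.5 131.5] 28
  HUB cross [ 394.2 -263.    43.9] 1.5
```

Call:
step_arm([
  {"tx": 35, "ty": -13, "twist": -7, "jaw": 1},
  {"tx": 70, "ty": -26, "twist": -14, "jaw": 1},
  {"tx": 105, "ty": -39, "twist": -21, "jaw": 1},
  {"tx": 140, "ty": -52, "twist": -28, "jaw": 1},
  {"tx": 175, "ty": -65, "twist": -35, "jaw": 1},
  {"tx": 210, "ty": -78, "twist": -42, "jaw": 1},
  {"tx": 245, "ty": -91, "twist": -49, "jaw": 1},
  {"tx": 280, "ty": -104, "twist": -56, "jaw": 1},
  {"tx": 315, "ty": -117, "twist": -63, "jaw": 1},
  {"tx": 350, "ty": -130, "twist": -68.35, "jaw": 1},
])

```text
$.targets[0]: bad value
```

Call:
step_arm([
  {"tx": 35, "ty": -13, "tz": 0, "twist": -7, "jaw": 1},
  {"tx": 70, "ty": -26, "tz": 0, "twist": -14, "jaw": 1},
  {"tx": 105, "ty": -39, "tz": 0, "twist": -21, "jaw": 1},
  {"tx": 140, "ty": -52, "tz": 0, "twist": -28, "jaw": 1},
  {"tx": 175, "ty": -65, "tz": 0, "twist": -35, "jaw": 1},
  {"tx": 210, "ty": -78, "tz": 0, "twist": -42, "jaw": 1},
  {"tx": 245, "ty": -91, "tz": 0, "twist": -49, "jaw": 1},
  {"tx": 280, "ty": -104, "tz": 0, "twist": -56, "jaw": 1},
  {"tx": 315, "ty": -117, "tz": 0, "twist": -63, "jaw": 1},
  {"tx": 350, "ty": -130, "tz": 0, "twist": -68.35, "jaw": 1},
])

```text
t: 0.93
tool_pos: [508.9, -329.4, 231.1]
tool_rot: [-180.0, -0.0, 90.4]
wrist_force: [0.3, -0.6, -1.0]
gripper_width: 85.9
grasp_force: 0.0
```

Call:
step_arm([
  {"tx": 25, "ty": 25.5, "tz": 15, "twist": 0, "jaw": 1},
  {"tx": 50, "ty": 51, "tz": 35, "twist": 0, "jaw": 1},
  {"tx": 75, "ty": 76, "tz": 55, "twist": 0, "jaw": 1},
  {"tx": 100, "ty": 102, "tz": 80, "twist": 0, "jaw": 1},
  {"tx": 124, "ty": 127, "tz": 105, "twist": 0, "jaw": 1},
  {"tx": 124, "ty": 127, "tz": 130, "twist": 0, "jaw": 1},
  {"tx": 124, "ty": 127, "tz": 140, "twist": 0, "jaw": 1},
  {"tx": 124, "ty": 127, "tz": 140, "twist": 0, "jaw": 1},
  {"tx": 124, "ty": 127, "tz": 140, "twist": 0, "jaw": 1},
])

```text
t: 1.68
tool_pos: [634.3, -207.8, 91.6]
tool_rot: [-180.0, -0.0, 90.0]
wrist_force: [1.5, 0.2, 1.1]
gripper_width: 85.4
grasp_force: 0.0
```

Run:
```python
from h import *
for i in range(3):
    s=ctrl.read_state();print(s["tool_pos"].round(2),s["tool_rot"].round(2),s["joint_velocities"].round(2))
for n in("scene","top"):
    im,d=ctrl.get_image(n)
    if n=="scene": cv2.imwrite("pics/s1.png",cv2.resize(im[80:320,60:380,::-1],(800,600)))
```

```text
[ 634.34 -207.75   91.63] [-1.7996e+02 -1.0000e-02  8.9950e+01] [-0.53 -1.74 -1.1   0.02  0.24 -0.  ]
[ 634.34 -207.75   91.63] [-1.7996e+02 -1.0000e-02  8.9950e+01] [-0.53 -1.74 -1.1   0.02  0.24 -0.  ]
[ 634.34 -207.75   91.63] [-1.7996e+02 -1.0000e-02  8.9950e+01] [-0.53 -1.74 -1.1   0.02  0.24 -0.  ]
```

View pics/s1.png

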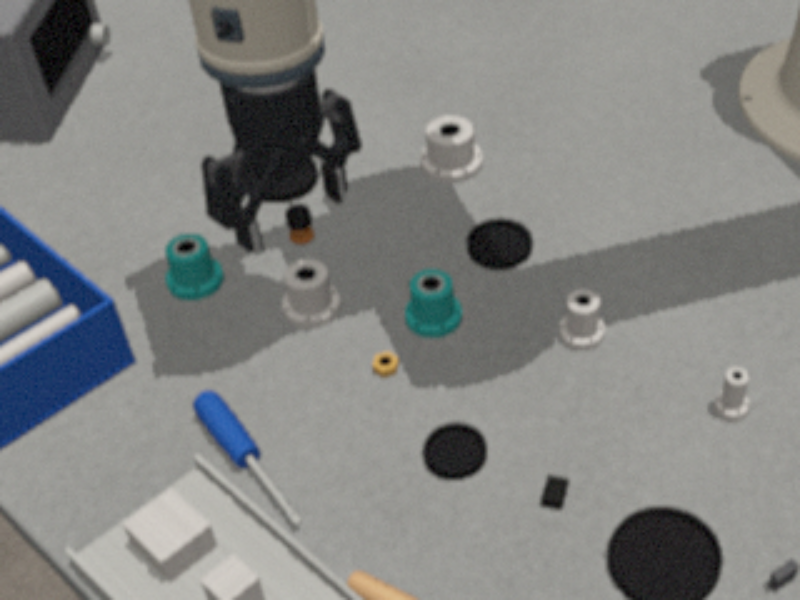

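The crop shows the open gripper over hub_c at (307,290). Its fingers span it along x and clear both turquoise hubs.

Call:
step_arm([
  {"tx": 0.5, "ty": 0.5, "tz": 15, "twist": 0, "jaw": 1},
  {"tx": 1, "ty": 0.5, "tz": 30, "twist": 0, "jaw": 1},
  {"tx": 1, "ty": 0.5, "tz": 45, "twist": 0, "jaw": 1},
  {"tx": 1, "ty": 0.5, "tz": 60, "twist": 0, "jaw": 1},
  {"tx": 1, "ty": 0.5, "tz": 72, "twist": 0, "jaw": 1},
  {"tx": 1, "ty": 0.5, "tz": 78, "twist": 0, "jaw": 1},
  {"tx": 1, "ty": 0.5, "tz": 78, "twist": 0, "jaw": 0.5},
  {"tx": 1, "ty": 0.5, "tz": 78, "twist": 0, "jaw": 0.2},
  {"tx": 1, "ty": 0.5, "tz": 78, "twist": 0, "jaw": 0},
  {"tx": 1, "ty": 0.5, "tz": 78, "twist": 0, "jaw": -0.3},
])

```text
t: 2.62
tool_pos: [635.9, -206.3, 14.3]
tool_rot: [179.9, 0.0, 90.0]
wrist_force: [-1.6, 0.2, 55.7]
gripper_width: 38.9
grasp_force: 48.0
```

Call:
step_arm([
  {"tx": 0, "ty": 0, "tz": 0, "twist": 0, "jaw": -0.6},
  {"tx": 0, "ty": 0, "tz": 0, "twist": 0, "jaw": -1},
  {"tx": 0, "ty": 0, "tz": 0, "twist": 0, "jaw": -1},
  {"tx": 0, "ty": 0, "tz": 0, "twist": 0, "jaw": -1},
  {"tx": 0, "ty": 0, "tz": 0, "twist": 0, "jaw": -1},
  {"tx": 0, "ty": 0, "tz": 0, "twist": 0, "jaw": -1},
])

```text
t: 3.12
tool_pos: [635.9, -206.3, 14.6]
tool_rot: [179.9, 0.0, 90.0]
wrist_force: [-2.3, -0.2, 9.2]
gripper_width: 39.1
grasp_force: 59.8
```

Call:
step_arm([
  {"tx": 0, "ty": 0, "tz": -10, "twist": 0, "jaw": -1},
  {"tx": 0, "ty": 0, "tz": -25, "twist": 0, "jaw": -1},
  {"tx": 0, "ty": 0, "tz": -45, "twist": 0, "jaw": -1},
  {"tx": -15, "ty": -9, "tz": -60, "twist": 0, "jaw": -1},
  {"tx": -40, "ty": -24, "tz": -62, "twist": 0, "jaw": -1},
  {"tx": -70, "ty": -42, "tz": -62, "twist": 0, "jaw": -1},
  {"tx": -100, "ty": -60, "tz": -62, "twist": 0, "jaw": -1},
  {"tx": -130, "ty": -78, "tz": -62, "twist": 0, "jaw": -1},
  {"tx": -155, "ty": -93, "tz": -62, "twist": 0, "jaw": -1},
  {"tx": -169, "ty": -101, "tz": -62, "twist": 0, "jaw": -1},
])

```text
t: 3.95
tool_pos: [532.8, -377.8, 76.3]
tool_rot: [180.0, 0.1, 89.9]
wrist_force: [0.4, -0.3, -0.8]
gripper_width: 38.6
grasp_force: 60.4
```

Call:
step_arm([
  {"tx": 0, "ty": 0, "tz": 15, "twist": 0, "jaw": -1},
  {"tx": 0, "ty": 0, "tz": 30, "twist": 0, "jaw": -1},
  {"tx": 0, "ty": 0, "tz": 42, "twist": 0, "jaw": -1},
  {"tx": 0, "ty": 0, "tz": 48, "twist": 0, "jaw": -1},
  {"tx": 0, "ty": 0, "tz": 52, "twist": 0, "jaw": -1},
  {"tx": 0, "ty": 0, "tz": 55, "twist": 0, "jaw": -1},
  {"tx": 0, "ty": 0, "tz": 56, "twist": 0, "jaw": -1},
  {"tx": 0, "ty": 0, "tz": 56, "twist": 0, "jaw": -1},
])

```text
t: 4.62
tool_pos: [534.7, -374.9, 19.5]
tool_rot: [180.0, 0.0, 90.0]
wrist_force: [-0.3, -0.2, -1.4]
gripper_width: 38.5
grasp_force: 60.4
```

Run:
```python
from h import *
for n in("scene","top"):
    im,d=ctrl.get_image(n)
    if n=="scene": cv2.imwrite("pics/s2.png",cv2.resize(im[80:230,80:280,::-1],(800,600)))
```

```text
(no output)
```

View pics/s2.png

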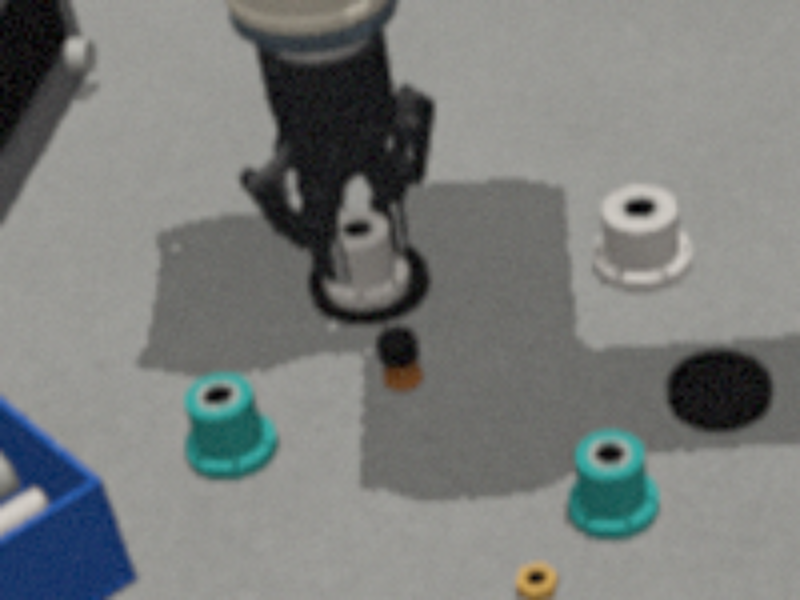

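Hub_c is inside dish_c and about centred, at crop pixel (368,275). I'll lower the last millimetre and release.

Call:
step_arm([
  {"tx": 0, "ty": 0, "tz": 0.5, "twist": 0, "jaw": -1},
  {"tx": 0, "ty": 0, "tz": 1, "twist": 0, "jaw": -1},
  {"tx": 0, "ty": 0, "tz": 1, "twist": 0, "jaw": -1},
])

```text
t: 4.97
tool_pos: [534.6, -375.1, 18.6]
tool_rot: [180.0, 0.0, 90.0]
wrist_force: [-0.3, 0.9, 1.4]
gripper_width: 38.8
grasp_force: 60.8
```

Call:
step_arm([
  {"tx": 0, "ty": 0, "tz": 0, "twist": 0, "jaw": 0},
  {"tx": 0, "ty": 0, "tz": 0, "twist": 0, "jaw": 0.5},
  {"tx": 0, "ty": 0, "tz": 0, "twist": 0, "jaw": 1},
  {"tx": 0, "ty": 0, "tz": 0, "twist": 0, "jaw": 1},
  {"tx": 0, "ty": 0, "tz": 0, "twist": 0, "jaw": 1},
  {"tx": 0, "ty": 0, "tz": 0, "twist": 0, "jaw": 1},
  {"tx": 0, "ty": 0, "tz": -15, "twist": 0, "jaw": 1},
  {"tx": 0, "ty": 0, "tz": -35, "twist": 0, "jaw": 1},
  {"tx": 0, "ty": 0, "tz": -60, "twist": 0, "jaw": 1},
  {"tx": 0, "ty": 0, "tz": -85, "twist": 0, "jaw": 1},
])

```text
t: 5.8
tool_pos: [534.1, -374.7, 103.8]
tool_rot: [-179.9, -0.0, 90.0]
wrist_force: [0.3, 0.2, -0.5]
gripper_width: 85.2
grasp_force: 0.0
```

Call:
step_arm([
  {"tx": 20, "ty": -25, "tz": 0, "twist": 0, "jaw": 1},
  {"tx": 45, "ty": -56, "tz": 0, "twist": 0, "jaw": 1},
  {"tx": 70, "ty": -88, "tz": 0, "twist": 0, "jaw": 1},
  {"tx": 95, "ty": -119, "tz": 0, "twist": 0, "jaw": 1},
  {"tx": 112, "ty": -140, "tz": 0, "twist": 0, "jaw": 1},
  {"tx": 112, "ty": -140, "tz": 10, "twist": 0, "jaw": 1},
  {"tx": 112, "ty": -140, "tz": 30, "twist": 0, "jaw": 1},
  {"tx": 112, "ty": -140, "tz": 50, "twist": 0, "jaw": 1},
  {"tx": 112, "ty": -140, "tz": 70, "twist": 0, "jaw": 1},
  {"tx": 112, "ty": -140, "tz": 80, "twist": 0, "jaw": 1},
])

```text
t: 6.63
tool_pos: [394.0, -262.6, 21.7]
tool_rot: [-179.9, -0.0, 90.0]
wrist_force: [-1.0, 0.8, -0.1]
gripper_width: 85.3
grasp_force: 0.0
```

Call:
step_arm([
  {"tx": 0, "ty": 0, "tz": 6, "twist": 0, "jaw": 1},
  {"tx": 0, "ty": 0, "tz": 6, "twist": 0, "jaw": 0.5},
  {"tx": 0, "ty": 0, "tz": 6, "twist": 0, "jaw": 0.2},
  {"tx": 0, "ty": 0, "tz": 6, "twist": 0, "jaw": 0},
  {"tx": 0, "ty": 0, "tz": 6, "twist": 0, "jaw": -0.5},
  {"tx": 0, "ty": 0, "tz": 6, "twist": 0, "jaw": -1},
  {"tx": 0, "ty": 0, "tz": 6, "twist": 0, "jaw": -1},
  {"tx": 0, "ty": 0, "tz": 6, "twist": 0, "jaw": -1},
  {"tx": 0, "ty": 0, "tz": 6, "twist": 0, "jaw": -1},
])

```text
t: 7.38
tool_pos: [394.6, -263.2, 18.3]
tool_rot: [179.9, 0.0, 90.0]
wrist_force: [-1.7, 1.3, 8.9]
gripper_width: 48.0
grasp_force: 60.6
```

Call:
step_arm([
  {"tx": 0, "ty": 0, "tz": -10, "twist": 0, "jaw": -1},
  {"tx": 0, "ty": 0, "tz": -25, "twist": 0, "jaw": -1},
  {"tx": 0, "ty": 0, "tz": -45, "twist": 0, "jaw": -1},
  {"tx": 14, "ty": 7, "tz": -62, "twist": 0, "jaw": -1},
  {"tx": 34, "ty": 17, "tz": -65, "twist": 0, "jaw": -1},
  {"tx": 60, "ty": 30, "tz": -65, "twist": 0, "jaw": -1},
  {"tx": 90, "ty": 45, "tz": -65, "twist": 0, "jaw": -1},
  {"tx": 120, "ty": 60, "tz": -65, "twist": 0, "jaw": -1},
  {"tx": 150, "ty": 75, "tz": -65, "twist": 0, "jaw": -1},
  {"tx": 180, "ty": 90, "tz": -65, "twist": 0, "jaw": -1},
])

```text
t: 8.22
tool_pos: [485.1, -81.5, 83.1]
tool_rot: [179.9, 0.0, 90.0]
wrist_force: [0.5, -0.1, -2.1]
gripper_width: 48.4
grasp_force: 62.5
```

Call:
step_arm([
  {"tx": 30, "ty": 15, "tz": 0, "twist": 0, "jaw": -1},
  {"tx": 62, "ty": 31, "tz": 0, "twist": 0, "jaw": -1},
  {"tx": 94, "ty": 47, "tz": 0, "twist": 0, "jaw": -1},
  {"tx": 126, "ty": 63, "tz": 0, "twist": 0, "jaw": -1},
  {"tx": 158, "ty": 79, "tz": 0, "twist": 0, "jaw": -1},
  {"tx": 190, "ty": 95, "tz": 0, "twist": 0, "jaw": -1},
  {"tx": 222, "ty": 111, "tz": 0, "twist": 0, "jaw": -1},
  {"tx": 252, "ty": 126, "tz": 0, "twist": 0, "jaw": -1},
  {"tx": 278, "ty": 139, "tz": 0, "twist": 0, "jaw": -1},
  {"tx": 293.5, "ty": 147, "tz": 0, "twist": 0, "jaw": -1},
])

```text
t: 9.05
tool_pos: [632.5, 213.6, 83.2]
tool_rot: [179.9, -0.0, 90.1]
wrist_force: [-0.7, -0.8, -2.1]
gripper_width: 48.1
grasp_force: 62.5
```

Call:
step_arm([
  {"tx": 0, "ty": 0, "tz": 12, "twist": 0, "jaw": -1},
  {"tx": 0, "ty": 0, "tz": 28, "twist": 0, "jaw": -1},
  {"tx": 0, "ty": 0, "tz": 42, "twist": 0, "jaw": -1},
  {"tx": 0, "ty": 0, "tz": 50, "twist": 0, "jaw": -1},
  {"tx": 0, "ty": 0, "tz": 55, "twist": 0, "jaw": -1},
  {"tx": 0, "ty": 0, "tz": 58, "twist": 0, "jaw": -1},
  {"tx": 0, "ty": 0, "tz": 59, "twist": 0, "jaw": -1},
  {"tx": 0, "ty": 0, "tz": 59, "twist": 0, "jaw": -1},
])

```text
t: 9.72
tool_pos: [631.7, 210.4, 23.7]
tool_rot: [180.0, -0.0, 90.0]
wrist_force: [-1.2, -0.3, -1.8]
gripper_width: 48.6
grasp_force: 62.6
```

Run:
```python
from h import *
im,d=ctrl.get_image("scene")
cv2.imwrite("pics/s3.png",cv2.resize(im[200:350,220:420,::-1],(600,450)))
print(ctrl.read_state()["tool_pos"])
```

```text
[631.78226685 210.47805284  23.88747526]
```

View pics/s3.png

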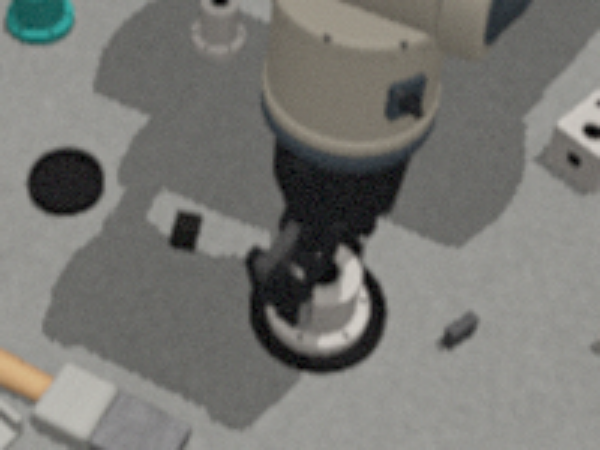

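Hub_d is centred in dish_d, at crop pixel (318,315). I'll lower it 1.5 mm and release.

Call:
step_arm([
  {"tx": 0, "ty": 0, "tz": 0.7, "twist": 0, "jaw": -1},
  {"tx": 0, "ty": 0, "tz": 1.2, "twist": 0, "jaw": -1},
  {"tx": 0, "ty": 0, "tz": 1.5, "twist": 0, "jaw": -1},
  {"tx": 0, "ty": 0, "tz": 1.5, "twist": 0, "jaw": -1},
])

```text
t: 10.1
tool_pos: [631.7, 210.6, 22.4]
tool_rot: [180.0, -0.0, 90.0]
wrist_force: [-1.1, 0.8, 4.8]
gripper_width: 48.3
grasp_force: 63.6
```

Call:
step_arm([
  {"tx": 0, "ty": 0, "tz": 0, "twist": 0, "jaw": 0.2},
  {"tx": 0, "ty": 0, "tz": 0, "twist": 0, "jaw": 0.5},
  {"tx": 0, "ty": 0, "tz": 0, "twist": 0, "jaw": 1},
  {"tx": 0, "ty": 0, "tz": 0, "twist": 0, "jaw": 1},
  {"tx": 0, "ty": 0, "tz": 0, "twist": 0, "jaw": 1},
  {"tx": 0, "ty": 0, "tz": 0, "twist": 0, "jaw": 1},
  {"tx": 0, "ty": 0, "tz": -15, "twist": 0, "jaw": 1},
  {"tx": 0, "ty": 0, "tz": -35, "twist": 0, "jaw": 1},
  {"tx": 0, "ty": 0, "tz": -60, "twist": 0, "jaw": 1},
  {"tx": 0, "ty": 0, "tz": -80, "twist": 0, "jaw": 1},
])

```text
t: 10.93
tool_pos: [631.5, 210.5, 103.1]
tool_rot: [180.0, -0.0, 90.0]
wrist_force: [1.6, -0.1, 0.0]
gripper_width: 85.6
grasp_force: 0.0
```

Call:
step_arm([
  {"tx": -8, "ty": -25, "tz": 0, "twist": 0, "jaw": 1},
  {"tx": -19, "ty": -60, "tz": 0, "twist": 0, "jaw": 1},
  {"tx": -31, "ty": -95, "tz": 0, "twist": 0, "jaw": 1},
  {"tx": -43, "ty": -130, "tz": 0, "twist": 0, "jaw": 1},
  {"tx": -52.5, "ty": -161.5, "tz": 0, "twist": 0, "jaw": 1},
  {"tx": -52.5, "ty": -161.5, "tz": 10, "twist": 0, "jaw": 1},
  {"tx": -52.5, "ty": -161.5, "tz": 30, "twist": 0, "jaw": 1},
  {"tx": -52.5, "ty": -161.5, "tz": 52, "twist": 0, "jaw": 1},
  {"tx": -52.5, "ty": -161.5, "tz": 72, "twist": 0, "jaw": 1},
  {"tx": -52.5, "ty": -161.5, "tz": 84, "twist": 0, "jaw": 1},
])

```text
t: 11.77
tool_pos: [469.5, 157.9, 16.3]
tool_rot: [-179.9, 0.0, 90.0]
wrist_force: [-1.2, -0.6, -0.2]
gripper_width: 85.8
grasp_force: 0.0
```

Call:
step_arm([
  {"tx": 0, "ty": 0, "tz": 0, "twist": 0, "jaw": 0.5},
  {"tx": 0, "ty": 0, "tz": 0, "twist": 0, "jaw": 0},
  {"tx": 0, "ty": 0, "tz": 0, "twist": 0, "jaw": -0.2},
  {"tx": 0, "ty": 0, "tz": 0, "twist": 0, "jaw": -0.4},
  {"tx": 0, "ty": 0, "tz": 0, "twist": 0, "jaw": -0.5},
  {"tx": 0, "ty": 0, "tz": 0, "twist": 0, "jaw": -0.6},
  {"tx": 0, "ty": 0, "tz": 0, "twist": 0, "jaw": -1},
  {"tx": 0, "ty": 0, "tz": 0, "twist": 0, "jaw": -1},
  {"tx": 0, "ty": 0, "tz": 0, "twist": 0, "jaw": -1},
  {"tx": 0, "ty": 0, "tz": 0, "twist": 0, "jaw": -1},
])

```text
t: 12.6
tool_pos: [470.4, 158.1, 18.7]
tool_rot: [179.9, -0.0, 90.0]
wrist_force: [-1.8, -0.1, 11.7]
gripper_width: 17.8
grasp_force: 58.2
```

Call:
step_arm([
  {"tx": 0, "ty": 0, "tz": -10, "twist": 0, "jaw": -1},
  {"tx": 0, "ty": 0, "tz": -25, "twist": 0, "jaw": -1},
  {"tx": 0, "ty": 0, "tz": -42, "twist": 0, "jaw": -1},
  {"tx": -14, "ty": 20, "tz": -50, "twist": 0, "jaw": -1},
  {"tx": -36, "ty": 50, "tz": -50, "twist": 0, "jaw": -1},
  {"tx": -60, "ty": 84, "tz": -50, "twist": 0, "jaw": -1},
  {"tx": -85, "ty": 118, "tz": -50, "twist": 0, "jaw": -1},
  {"tx": -110, "ty": 153, "tz": -50, "twist": 0, "jaw": -1},
  {"tx": -130, "ty": 181, "tz": -50, "twist": 0, "jaw": -1},
  {"tx": -142, "ty": 198, "tz": -50, "twist": 0, "jaw": -1},
])

```text
t: 13.43
tool_pos: [671.2, 13.2, 69.1]
tool_rot: [179.8, 0.0, 89.9]
wrist_force: [-0.9, 0.3, -0.5]
gripper_width: 17.9
grasp_force: 58.7
```

Call:
step_arm([
  {"tx": 0, "ty": 0, "tz": 0, "twist": 0, "jaw": -1},
  {"tx": 0, "ty": 0, "tz": 12, "twist": 0, "jaw": -1},
  {"tx": 0, "ty": 0, "tz": 24, "twist": 0, "jaw": -1},
  {"tx": 0, "ty": 0, "tz": 34, "twist": 0, "jaw": -1},
  {"tx": 0, "ty": 0, "tz": 40, "twist": 0, "jaw": -1},
  {"tx": 0, "ty": 0, "tz": 43, "twist": 0, "jaw": -1},
  {"tx": 0, "ty": 0, "tz": 44, "twist": 0, "jaw": -1},
  {"tx": 0, "ty": 0, "tz": 44, "twist": 0, "jaw": -1},
])

```text
t: 14.1
tool_pos: [667.7, 16.3, 23.6]
tool_rot: [-180.0, -0.0, 90.0]
wrist_force: [0.8, 0.4, -0.1]
gripper_width: 18.0
grasp_force: 58.7
```

Run:
```python
from h import *
im,d=ctrl.get_image("scene")
cv2.imwrite("pics/s4.png",cv2.resize(im[180:330,150:350,::-1],(600,450)))
print(ctrl.read_state()["tool_pos"])
```

```text
[667.9741532   16.19391292  23.96251263]
```

View pics/s4.png

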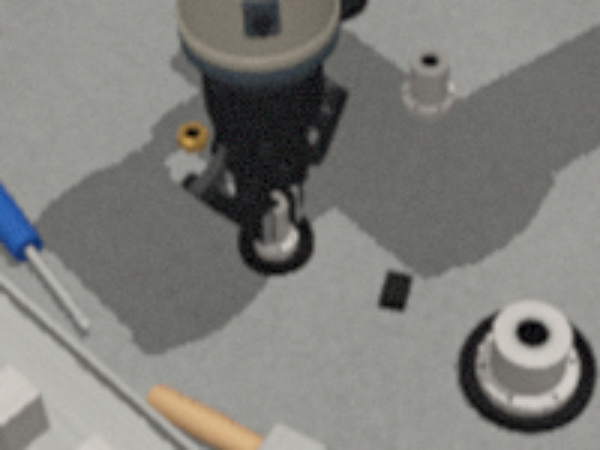

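Hub_a is centred in dish_a at (278,240), and hub_d stands upright in its dish at (530,365).

Call:
step_arm([
  {"tx": 0, "ty": 0, "tz": 0.5, "twist": 0, "jaw": -1},
  {"tx": 0, "ty": 0, "tz": 1, "twist": 0, "jaw": -1},
  {"tx": 0, "ty": 0, "tz": 1.2, "twist": 0, "jaw": -1},
  {"tx": 0, "ty": 0, "tz": 1.2, "twist": 0, "jaw": -1},
])

```text
t: 14.48
tool_pos: [668.1, 16.0, 22.8]
tool_rot: [180.0, 0.0, 90.0]
wrist_force: [1.0, -0.2, 0.7]
gripper_width: 18.2
grasp_force: 58.8
```

Call:
step_arm([
  {"tx": 0, "ty": 0, "tz": 0, "twist": 0, "jaw": -0.4},
  {"tx": 0, "ty": 0, "tz": 0, "twist": 0, "jaw": 0},
  {"tx": 0, "ty": 0, "tz": 0, "twist": 0, "jaw": 0.5},
  {"tx": 0, "ty": 0, "tz": 0, "twist": 0, "jaw": 1},
  {"tx": 0, "ty": 0, "tz": 0, "twist": 0, "jaw": 1},
  {"tx": 0, "ty": 0, "tz": 0, "twist": 0, "jaw": 1},
  {"tx": 0, "ty": 0, "tz": -15, "twist": 0, "jaw": 1},
  {"tx": 0, "ty": 0, "tz": -35, "twist": 0, "jaw": 1},
  {"tx": 0, "ty": 0, "tz": -60, "twist": 0, "jaw": 1},
  {"tx": 0, "ty": 0, "tz": -80, "twist": 0, "jaw": 1},
])

```text
t: 15.32
tool_pos: [668.0, 16.0, 103.9]
tool_rot: [180.0, 0.0, 90.0]
wrist_force: [0.6, -0.1, -0.1]
gripper_width: 85.3
grasp_force: 0.0
```

Call:
step_arm([
  {"tx": -2, "ty": -28, "tz": 0, "twist": 0, "jaw": 1},
  {"tx": -5, "ty": -66, "tz": 0, "twist": 0, "jaw": 1},
  {"tx": -8, "ty": -104, "tz": 0, "twist": 0, "jaw": 1},
  {"tx": -10, "ty": -142, "tz": 0, "twist": 0, "jaw": 1},
  {"tx": -12.5, "ty": -177.5, "tz": 0, "twist": 0, "jaw": 1},
  {"tx": -12.5, "ty": -177.5, "tz": 10, "twist": 0, "jaw": 1},
  {"tx": -12.5, "ty": -177.5, "tz": 30, "twist": 0, "jaw": 1},
  {"tx": -12.5, "ty": -177.5, "tz": 52, "twist": 0, "jaw": 1},
  {"tx": -12.5, "ty": -177.5, "tz": 72, "twist": 0, "jaw": 1},
  {"tx": -12.5, "ty": -177.5, "tz": 85, "twist": 0, "jaw": 1},
])

```text
t: 16.15
tool_pos: [490.0, 3.5, 16.2]
tool_rot: [-180.0, -0.0, 90.0]
wrist_force: [0.1, -0.1, -1.0]
gripper_width: 85.5
grasp_force: 0.0
```

Call:
step_arm([
  {"tx": 0, "ty": 0, "tz": 0, "twist": 0, "jaw": 0.5},
  {"tx": 0, "ty": 0, "tz": 0, "twist": 0, "jaw": 0},
  {"tx": 0, "ty": 0, "tz": 0, "twist": 0, "jaw": -0.2},
  {"tx": 0, "ty": 0, "tz": 0, "twist": 0, "jaw": -0.4},
  {"tx": 0, "ty": 0, "tz": 0, "twist": 0, "jaw": -0.6},
  {"tx": 0, "ty": 0, "tz": 0, "twist": 0, "jaw": -1},
  {"tx": 0, "ty": 0, "tz": 0, "twist": 0, "jaw": -1},
  {"tx": 0, "ty": 0, "tz": 0, "twist": 0, "jaw": -1},
  {"tx": 0, "ty": 0, "tz": 0, "twist": 0, "jaw": -1},
])

```text
t: 16.9
tool_pos: [491.0, 3.5, 18.7]
tool_rot: [179.9, 0.0, 90.0]
wrist_force: [-1.1, 0.3, 11.9]
gripper_width: 28.3
grasp_force: 58.3
```

Call:
step_arm([
  {"tx": 0, "ty": 0, "tz": -10, "twist": 0, "jaw": -1},
  {"tx": 0, "ty": 0, "tz": -25, "twist": 0, "jaw": -1},
  {"tx": 0, "ty": 0, "tz": -42, "twist": 0, "jaw": -1},
  {"tx": -14, "ty": -3, "tz": -50, "twist": 0, "jaw": -1},
  {"tx": -34, "ty": -8, "tz": -50, "twist": 0, "jaw": -1},
  {"tx": -62, "ty": -15, "tz": -50, "twist": 0, "jaw": -1},
  {"tx": -90, "ty": -22, "tz": -50, "twist": 0, "jaw": -1},
  {"tx": -114, "ty": -28, "tz": -50, "twist": 0, "jaw": -1},
  {"tx": -130, "ty": -32, "tz": -50, "twist": 0, "jaw": -1},
  {"tx": -137, "ty": -34, "tz": -50, "twist": 0, "jaw": -1},
])

```text
t: 17.73
tool_pos: [456.3, -135.5, 68.6]
tool_rot: [179.9, 0.0, 89.9]
wrist_force: [-0.0, 0.2, -1.2]
gripper_width: 28.4
grasp_force: 59.2
```

Call:
step_arm([
  {"tx": 0, "ty": 0, "tz": 0, "twist": 0, "jaw": -1},
  {"tx": 0, "ty": 0, "tz": 12, "twist": 0, "jaw": -1},
  {"tx": 0, "ty": 0, "tz": 24, "twist": 0, "jaw": -1},
  {"tx": 0, "ty": 0, "tz": 34, "twist": 0, "jaw": -1},
  {"tx": 0, "ty": 0, "tz": 40, "twist": 0, "jaw": -1},
  {"tx": 0, "ty": 0, "tz": 43, "twist": 0, "jaw": -1},
  {"tx": 0, "ty": 0, "tz": 44, "twist": 0, "jaw": -1},
  {"tx": 0, "ty": 0, "tz": 44, "twist": 0, "jaw": -1},
])

```text
t: 18.4
tool_pos: [456.6, -133.1, 23.7]
tool_rot: [180.0, -0.0, 90.0]
wrist_force: [-0.8, 0.4, -1.2]
gripper_width: 28.4
grasp_force: 59.2
```

Run:
```python
from h import *
im,d=ctrl.get_image("scene")
cv2.imwrite("pics/s5.png",cv2.resize(im[80:230,140:340,::-1],(600,450)))
print(ctrl.read_state()["tool_pos"])
```

```text
[ 456.65393752 -133.26825486   23.9367399 ]
```

View pics/s5.png

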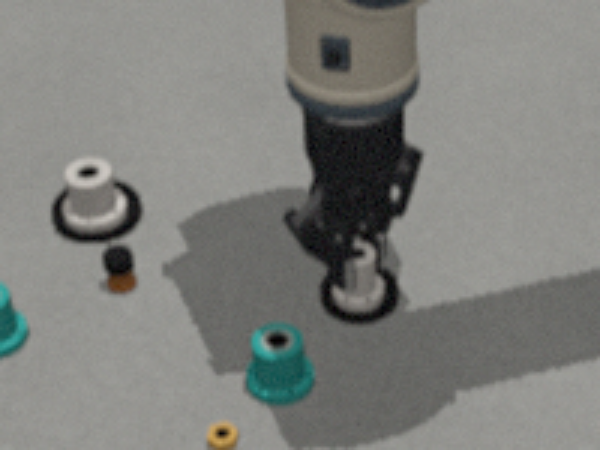

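Hub_b is centred in dish_b at (358,292), and hub_c stands upright in dish_c at (96,205).

Call:
step_arm([
  {"tx": 0, "ty": 0, "tz": 0.5, "twist": 0, "jaw": -1},
  {"tx": 0, "ty": 0, "tz": 1, "twist": 0, "jaw": -1},
  {"tx": 0, "ty": 0, "tz": 1.2, "twist": 0, "jaw": -1},
  {"tx": 0, "ty": 0, "tz": 1.2, "twist": 0, "jaw": -1},
])

```text
t: 18.78
tool_pos: [456.6, -133.5, 22.7]
tool_rot: [180.0, 0.0, 90.0]
wrist_force: [0.7, 0.9, 5.5]
gripper_width: 28.5
grasp_force: 60.0
```

Call:
step_arm([
  {"tx": 0, "ty": 0, "tz": 0, "twist": 0, "jaw": -0.2},
  {"tx": 0, "ty": 0, "tz": 0, "twist": 0, "jaw": 0.2},
  {"tx": 0, "ty": 0, "tz": 0, "twist": 0, "jaw": 0.6},
  {"tx": 0, "ty": 0, "tz": 0, "twist": 0, "jaw": 1},
  {"tx": 0, "ty": 0, "tz": 0, "twist": 0, "jaw": 1},
  {"tx": 0, "ty": 0, "tz": 0, "twist": 0, "jaw": 1},
  {"tx": 0, "ty": 0, "tz": -15, "twist": 0, "jaw": 1},
  {"tx": 0, "ty": 0, "tz": -35, "twist": 0, "jaw": 1},
  {"tx": 0, "ty": 0, "tz": -60, "twist": 0, "jaw": 1},
  {"tx": 0, "ty": 0, "tz": -90, "twist": 0, "jaw": 1},
])

```text
t: 19.62
tool_pos: [455.6, -133.2, 112.6]
tool_rot: [-179.9, -0.1, 90.0]
wrist_force: [0.6, 0.2, 0.0]
gripper_width: 85.7
grasp_force: 0.0
```

Call:
step_arm([
  {"tx": 0, "ty": 0, "tz": -35, "twist": 0, "jaw": 1},
  {"tx": -20, "ty": 0, "tz": -70, "twist": 0, "jaw": 1},
  {"tx": -55, "ty": 0, "tz": -100, "twist": 0, "jaw": 1},
  {"tx": -90, "ty": 0, "tz": -120, "twist": 0, "jaw": 1},
  {"tx": -125, "ty": 0, "tz": -120, "twist": 0, "jaw": 1},
  {"tx": -160, "ty": 0, "tz": -120, "twist": 0, "jaw": 1},
  {"tx": -195, "ty": 0, "tz": -120, "twist": 0, "jaw": 1},
  {"tx": -230, "ty": 0, "tz": -120, "twist": 0, "jaw": 1},
  {"tx": -265, "ty": 0, "tz": -120, "twist": 0, "jaw": 1},
  {"tx": -290, "ty": 0, "tz": -120, "twist": 0, "jaw": 1},
])

```text
t: 20.45
tool_pos: [455.9, -426.3, 232.2]
tool_rot: [-180.0, 0.0, 89.9]
wrist_force: [0.7, 1.1, -1.0]
gripper_width: 85.8
grasp_force: 0.0
```

Run:
```python
from h import *
im,d=ctrl.get_image("scene");P=cloud("scene",d)[...,2]
cv2.imwrite("pics/s6.png",cv2.resize(im[90:390,80:480,::-1],(800,600)))
it,dt=ctrl.get_image("top");Q=cloud("top",dt)[...,2]
ok=lambda z:(z>45)&(z<65)
pose=dict(a=(668,16.2,54),b=(456.2,-133.5,66),c=(534.5,-375.5,78),d=(631.5,210.5,90))
for k,(x,y,_) in pose.items():
    c=[]
    for n,z in(("top",Q),("scene",P)):
        K,o,A=cam(n); u=K@A.T@(np.array([x,y,49])-o); ce,ar,m=blob(ok(z),u[:2]/u[2]); c.append(ce); 
        print(n,ar,np.median(z[m]).round(1),end=" ")
    p,g=cross(*c); print(k,p.round(1),g.round(1),"off",(p[:2]-(x,y)).round(1))
```

```text
top 52 50.4 scene 66 49.1 a [669.1  16.3  48.3] 1.9 off [1.1 0.1]
top 114 50.1 scene 88 48.6 b [ 457.8 -133.9   47.4] 1.4 off [ 1.6 -0.4]
top 203 50.0 scene 132 48.5 c [ 535.9 -375.3   47.1] 1.8 off [1.4 0.2]
top 315 49.9 scene 477 48.9 d [632.9 210.3  47.4] 1.9 off [ 1.4 -0.2]
```

View pics/s6.png

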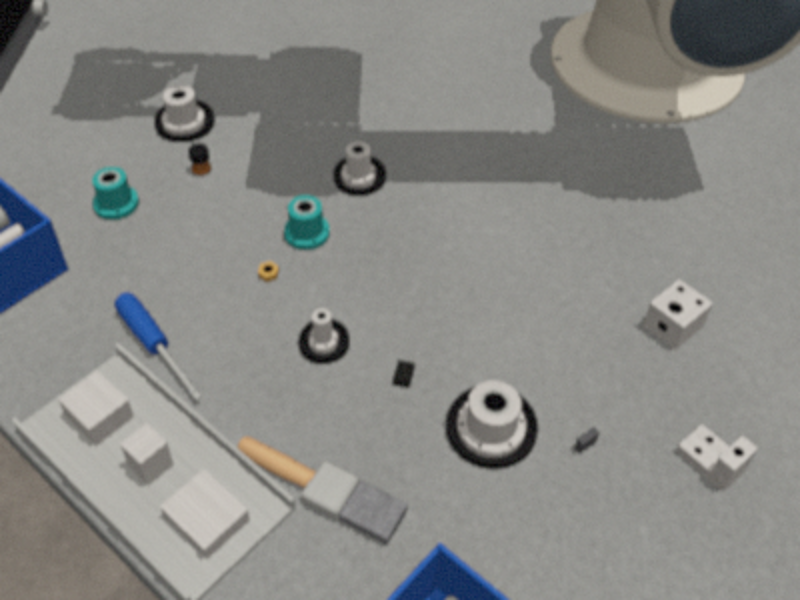

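All four hubs stand upright in their own dishes, at (183,112), (358,168), (323,335) and (493,415), and the block and bracket are untouched. Offsets from the dish axes are under 2 mm, and the tops have risen by the dish floor height.

```bash
python3 -c "
from station import ctrl
print(ctrl.sign_off())"
```

```text
the job is handed in; nothing more can be done
None
```

All four hubs are standing upright in the dishes of their own size, measured within about 2 mm of the dish axes, and the block and bracket were left untouched; the job was handed in at about 21 s of the 106 s allowed, but no verdict came back.

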